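# Knock a brass pressing out of its die and slide it into the tray

## Task

Get the brass pressing out of the die: swing the hold-down bar fully aside towards the tray (the case on the other side blocks it that way), throw the knock-out lever all the way over so that the pressing rises out of its cavity, then slide the pressing, without picking it up, across the die face into the wooden tray so that it lies flat and right way up inside the rim. Finally push the lever all the way back so that the ejector drops, leave the bar aside, and do not shift the case or the other things on the bench.

Things in the scene. Friction and masses are not known exactly. Their poses are not given: they have to be found in the camera images.
- die: Fixed dark steel forming die with an open cavity in its top. Origin: on the bench under the cavity's centre; z up, x away from the robot along the block, y to its left. Top face 45 mm above the bench, x -75 to +131, y -56 to +56 mm, on a 12 mm thick base plate (x -123 to +147, y -59 to +59). Lever at the near end, bar's pivot at the far end. All x, y of lever, bar and tray are in this frame.
- die_cavity (a point): Centre of the cavity's mouth, in the die's top face at x = y = 0, 45 mm above the bench. Cavity 104 (x) x 74 (y) mm, 18 mm deep. A 64 x 44 mm ejector pad in its floor, centred, carries the pressing; fully raised it stands 3.5 mm above the die face.
- pressing: The formed part: shallow brass pan, 100 (its x) x 70 (its y) x 16 mm, floor and walls 4 mm thick, open upwards, about 0.22 kg, loose. Origin: centre of its underside, z up. Starts in the cavity, its x along the die's, 2 mm play all round, rim 1.5 mm below the die face: no grip outside. With the lever fully over, its underside is 3.5 mm above the die face and it slides freely along the die's y.
- lever (a joint): Knock-out lever on an axle along the die's x; 10 mm rod ending in a ball. 0 (start): leans 0.6 rad from upright to the die's -y side, ejector down. 1.2 rad: stop, leans 0.6 rad to +y, ejector raised 21 mm (17.5 mm per rad). Pushed sideways with 2 to 4 N at the ball; stays where it is left. The rising pressing cannot pass the bar.
- lever_axle (a point): Middle of the lever's axle: die x -97.5 mm, y 0, 30 mm above the bench, between two 40 mm wide cheeks 39 mm high. The lever's ball centre is 78 mm from it.
- lever_ball (a point): Centre of the black ball on the lever's end, 22 mm across; about 94 mm above the bench at either end of the swing and 108 mm at the middle.
- bar (a joint): Hold-down bar, steel, 20 mm wide, 49 to 59 mm above the bench, swinging level about a vertical pivot at die x +108, y 0 (hub 26 mm across, up to 65 mm). 0: points to the die's -x, over the pressing. Positive: free end towards the die's -y; negative: towards +y. Stops at -1.45 and 1.45 rad; stays where left; about 1 N at the knob moves it. Starts within 0.28 rad of 0.
- bar_knob (a point): Middle of the upright black knob near the bar's free end, 135 mm from the pivot: 18 mm across, 73 to 95 mm above the bench, on a 12 mm stem; this point is 84 mm above the bench.
- tray: Fixed wooden tray block 4 mm beside the die, on its +y or its -y side, centre 118 mm from the die's. Origin: on the bench under its centre; axes parallel to the die's. Outside 128 (x) x 116 (y) mm, inside 120 x 108 mm; cork-lined floor 34 mm above the bench; rim 4 mm thick, top 41 mm above the bench, 4 mm lower than the die face.
- case: Grey open organiser case with compartments, loose, 0.9 kg, 130 (x) x 70 (y) x 72 mm high, standing on the other side of the die from the tray, centre 118 mm from the die's centre. Origin: centre of its underside. Higher than the bar, so the bar cannot swing out on that side. Leave it.
- glue: Bystander: glue jar, 48 mm across, 85 mm high, upright beyond the die's far end. Origin: centre of its underside.
- spool: Bystander: thread spool standing near the die's near end, 52 mm across, 50 mm high. Origin: centre of its underside.
- mallet: Bystander: wooden mallet 200 mm long lying to the left, along its x. Origin near its middle on the bench.
- awl: Bystander: awl 150 mm long lying to the right, along its x. Origin near its middle on the bench.
- pliers: Bystander: pliers with red handles, 135 mm long, lying to the right, along its x. Origin under the joint.
- block: Bystander: marble block, 90 x 60 x 30 mm, to the left. Origin: centre of its underside.

How it is judged:
By the outcome, as a careful person would: the job done as asked, in the order asked, and still so for the second after the job is handed in, with the robot touching nothing.
It also fails if it takes over 58 s, if anything falls off the work surface, if the arm or the gripper's body presses on something with over 40 N, if the wrist force passes 120 N, or if a joint passes its speed limit or range.

## Robot

A 6-joint arm with a two-finger parallel gripper is mounted at the origin on the work surface. World frame = base frame: x ahead of the robot, y to its left, z up, the work surface at z = 0. Lengths are in mm, angles in rad, forces in N, time in s.
With the tool pointing down it reaches from about 275 to 750 mm from the base axis. Payload 10.2 kg.
Tool frame: the origin (TCP) lies at the centre of the arm's flange, where the gripper is bolted on; the fingertips stand 173 mm ahead of it and the grasp point (between the pads) lies 155 mm ahead of it; z points along the fingers, y is the line along which they close (so a half turn about z gives the same grasp; the last joint's range is limited). The gripper opens to 85 mm and grips with 20 to 120 N. Pads are 22 mm wide; open, the fingers measure 114 mm over their backs; the gripper's body (76 mm by 85 mm) begins 54 mm behind the grasp point. The pads swing forward as they close: fully open they stand 13 mm farther back than shut.
Start: joints at [-1.508, 0.313, 1.498, -0, 1.331, -0.223], TCP at [147.998, -503.715, 404.694] pointing down, gripper open.
Joint ranges: [-2.94, 2.94], [-0.97, 2.17], [0.19, 2.56], [-1.23, 4.37], [0.02, 3.11], [-2.88, 2.88]. Speed limits (rad/s): [2.39, 2.39, 3.01, 3.14, 3.14, 3.14].

## Interface

Orientations are given as a unit quaternion [w, x, y, z].
In Python, from rig import ctrl gives the robot as it stands.
- The arm moves only by the tool hand_motion, called as name(argument=value, ...), one argument or row to a line, values as JSON. Schema: {"type":"object","properties":{"motion":{"type":"array","items":{"type":"array","items":{"type":"number"},"minItems":6,"maxItems":6},"minItems":1,"maxItems":8},"jaw":{"type":"number"},"clamp_n":{"type":"number"},"only":{"type":"string"},"quiet":{"type":"boolean"},"lines":{"type":"string"}},"required":["motion"],"additionalProperties":false}. motion is a list of rows, 1 to 8 of them, each of 6 numbers: dx, dy, dz in shares of 1000 mm (1.0 is 1000 mm), then a rotation vector rx, ry, rz in shares of 2 rad (1.0 is 2 rad); each row is the pose to reach, as a shift and turn from the pose commanded when the call began, along the tool's axes at that moment; what a row does not reach only later rows make up. A row lasts 1/10 s, in which the tool goes at most 50 mm and 0.15 rad, less where a joint would pass 70% of its speed; a pose out of reach is approached as far as the arm can. jaw is the opening from 0.0 (shut) to 1.0 (fully open), set as the call begins (left out keeps the last). The fingers move at their own pace and stop on an object; clamp_n is the grip in N (left out, the last holds). Time passes only in rows, so rows that do not move let the fingers close. The tool returns the time, the measured TCP pose, the force, the opening and the grip force at its end. only (a regular expression) keeps the lines of the reply that match it, lines (a string "A,B") keeps lines A to B, and quiet returns only ok. A shift or turn number past 1, either way, is cut back to 1. Input that does not fit is refused with a message, and nothing moves.
- ctrl.sense(): the state, without advancing time (a new reading comes with each control period).
- ctrl.capture(name): name is "side" or "top"; returns the picture (480x640x3 uint8, red, green, blue); there is no depth.
- ctrl.calibration(name): a dict with "fx", "fy", "cx", "cy" (pixels), "distortion" ([k1, k2, p1, p2, k3] as OpenCV has them; the pictures are not rectified), "position" and "attitude" of the camera in the world. Camera axes: x right, y down, z forward; pixel columns grow to the right and rows downward; lengths in mm; the calibration is good to about 2 mm. A picture is of the moment at which its call begins. calibration takes no time and is no camera call.
- ctrl.finish_job(): hands the job in; it is judged then, once.
The state is a dict: "time_s": time; "joints": joint angles; "dq": joint speeds; "tau": joint torques, N m; "eef_pos": TCP position; "ee_rot": TCP orientation; "force": force on the tool from outside, world axes, zero at the start; "wrist_torque": the same for the moment, N m; "grip_width": opening from 0.0 (shut) to 1.0 (fully open); "grip_force": force on a finger pad.
Only numpy, scipy, OpenCV 4.12 (cv2) and the standard library are available. Lean on these libraries where they do the work, as an engineer would, in place of code of your own. Each camera call takes 0.05 s, during which the arm holds its last target. There are 200 camera calls.

## Working session

There is one attempt and no reset: what is moved stays moved. The work goes in short steps, Python scripts to look and compute and a tool call to move; the robot and the scene stay as the last step left them, time stands still between calls to the robot, and variables do not carry over. Pictures are saved under pics/ and viewed, at most 10 in all, crops included, and the job is handed in when it is done.

```bash
ls; mkdir -p pics
```

Run:
```python
from rig import ctrl
import cv2
for n in("top","side"):
    cv2.imwrite(f"pics/{n}0.png",ctrl.capture(n)[:,:,::-1]); print(ctrl.calibration(n))
print(ctrl.sense())
```

```text
pics
rig.py
{'fx': 441.8463345702601, 'fy': 441.8463345702601, 'cx': 316.4245369934772, 'cy': 237.7679076584102, 'distortion': array([-0.01611872,  0.        ,  0.        ,  0.        ,  0.        ]), 'position': array([536.15990277,   7.20186096, 997.52511057]), 'attitude': array([ 0.02375651, -0.7043351 ,  0.70899361, -0.02599521])}
{'fx': 557.3839178697503, 'fy': 557.3839178697503, 'cx': 327.290683877116, 'cy': 238.14184148807448, 'distortion': array([-0.02921095,  0.        ,  0.        ,  0.        ,  0.        ]), 'position': array([ 279.81232398,  881.01053531, 1020.61586651]), 'attitude': array([ 0.06847295, -0.15289958,  0.91440121, -0.3685154 ])}
{'time_s': 0.1, 'joints': array([-1.50837500e+00,  3.13392934e-01,  1.49834240e+00,  1.34460255e-05,
        1.33097129e+00, -2.23417669e-01]), 'dq': array([-4.52044087e-04, -1.79568153e-03, -1.44446834e-03,  4.07999674e-05,
        1.17709865e-03, -3.23160362e-04]), 'tau': array([ 2.01713447e-03, -4.12907445e+01, -2.60142750e+01, -2.23624061e-04,
        3.05677160e-03, -1.24620843e-05]), 'eef_pos': array([ 148.00906777, -503.67640979,  404.19980018]), 'ee_rot': array([-5.54656830e-04,  9.89804455e-01,  1.42431845e-01,  5.12964706e-05]), 'force': array([ 0.53402919,  0.04663826, -0.49904451]), 'wrist_torque': array([-0.06773857, -0.01703286,  0.01314132]), 'grip_force': 0.0, 'grip_width': 0.9992138721289039}
```

View pics/top0.png

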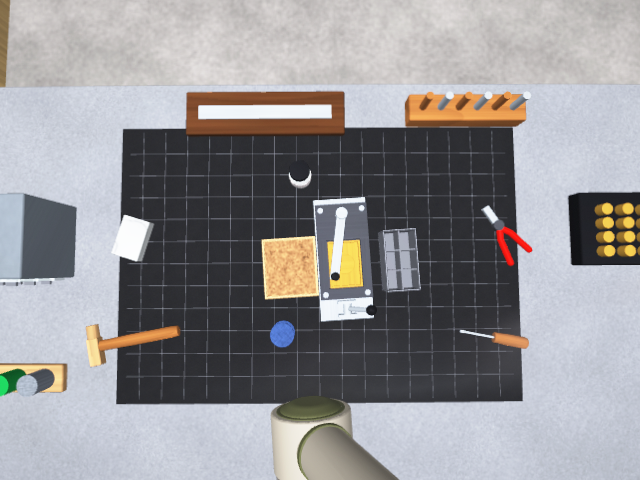

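View pics/side0.png

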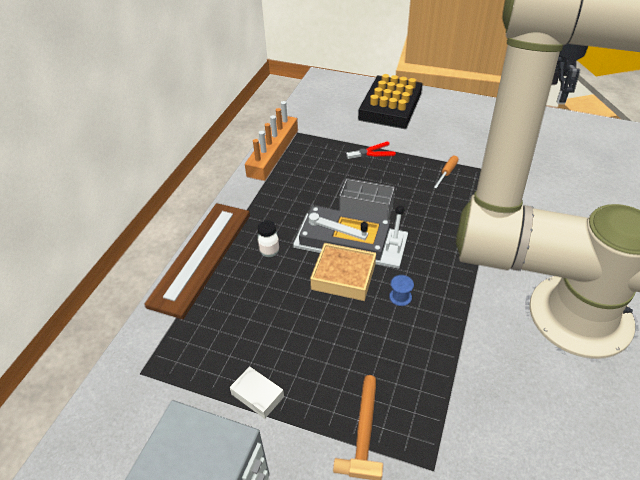

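The top view shows the tray on the die's left (+y) at about (290,268) and the case on the right. The bar knob is at (335,276), the hub at (341,212) and the lever ball at (371,310). The pressing is yellow, around (345,264). The side view agrees.

Create h.py:
```python
from rig import ctrl
import numpy as np, cv2
from scipy.spatial.transform import Rotation as R
def rot(q): return R.from_quat(np.roll(q,-1))
def rays(n,px):
    c=ctrl.calibration(n); K=np.array([[c['fx'],0,c['cx']],[0,c['fy'],c['cy']],[0,0,1]])
    u=cv2.undistortPoints(np.float64(px).reshape(-1,1,2),K,c['distortion']).reshape(-1,2)
    return c['position'],rot(c['attitude']).apply(np.c_[u,np.ones(len(u))])
def plane(n,px,z):
    p,d=rays(n,px); return p+d*((z-p[2])/d[:,2])[:,None]
def proj(n,P):
    c=ctrl.calibration(n); K=np.array([[c['fx'],0,c['cx']],[0,c['fy'],c['cy']],[0,0,1]])
    r=rot(c['attitude']).inv(); v=r.apply(np.float64(P).reshape(-1,3)-c['position'])
    return cv2.projectPoints(v,np.zeros(3),np.zeros(3),K,c['distortion'])[0].reshape(-1,2)
def two(pa,pb):
    a,d=rays("top",[pa]);b,e=rays("side",[pb]);d=d[0];e=e[0]
    s=np.linalg.lstsq(np.c_[d,-e],b-a,rcond=None)[0]; return (a+s[0]*d+b+s[1]*e)/2, np.linalg.norm(a+s[0]*d-b-s[1]*e)
def big(m):
    return max(cv2.findContours(m.astype(np.uint8),cv2.RETR_EXTERNAL,cv2.CHAIN_APPROX_NONE)[0],key=cv2.contourArea)
```

Run:
```python
from h import *
np.set_printoptions(precision=1,suppress=True)
a=cv2.imread("pics/top0.png"); s=cv2.imread("pics/side0.png")
hsv=cv2.cvtColor(a,cv2.COLOR_BGR2HSV); H,S,V=cv2.split(hsv)
def win(m,x0,x1,y0,y1):
    o=np.zeros_like(m);o[y0:y1,x0:x1]=m[y0:y1,x0:x1];return o
t=big(win((S>60)&(V>120),250,323,225,310)); print("tray px",cv2.minAreaRect(t))
q=plane("top",t[:,0],41)[:,:2].astype(np.float32); print("tray",cv2.minAreaRect(q))
w=win((S>120)&(V>100),322,372,225,295)
pts=np.argwhere(w)[:,::-1].astype(float)
q=plane("top",pts,43)[:,:2].astype(np.float32); print("press",cv2.minAreaRect(q))
for nm,im,x0,x1,y0,y1 in(("knob",a,327,343,266,284),("ball",a,362,380,300,320),("sknob",s,355,372,218,238),("sball",s,390,406,200,218)):
    m=win(cv2.cvtColor(im,cv2.COLOR_BGR2GRAY)<40,x0,x1,y0,y1); yy,xx=np.nonzero(m); print(nm,xx.mean(),yy.mean(),len(xx),xx.min(),xx.max(),yy.min(),yy.max())
o=np.hstack([cv2.resize(a[180:330,250:430],None,fx=2.2,fy=2.2*1.2),cv2.resize(s[170:310,280:450],None,fx=2.4,fy=396/140)])
cv2.imwrite("pics/crop0.png",o); print(o.shape)
print("hub",plane("top",[[341.5,212]],65))
```

```text
tray px ((289.3810119628906, 267.245361328125), (60.437522888183594, 53.35209655761719), 86.12147521972656)
tray ((540.3946533203125, 63.021114349365234), (130.34385681152344, 115.6761703491211), 3.505661725997925)
press ((547.0274658203125, -56.88484573364258), (100.85252380371094, 70.6425552368164), 3.4631597995758057)
knob 334.1 276.4 10 331 337 273 279
ball 371.5211267605634 309.6901408450704 71 367 376 301 314
sknob 363.55555555555554 226.73333333333332 45 361 366 222 231
sball 399.6 210.13333333333333 45 395 404 206 213
(396, 804, 3)
hub [[656.4 -49.6  65. ]]
```

View pics/crop0.png

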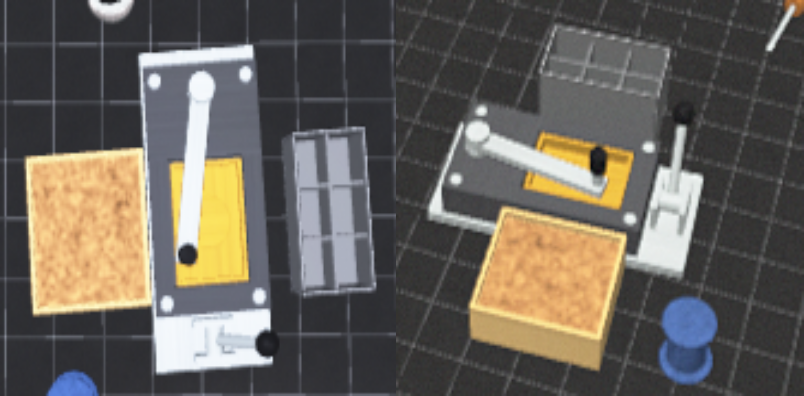

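The crop shows the lever ball leaning towards the case (-y). The bar lies over the pressing, and the tray is empty on the +y side.

Add to h.py:
```python
O=np.array([547.2,-56.0,0]); A=np.deg2rad(3.5); D=R.from_euler('z',A)
def die(P): return D.inv().apply(np.atleast_2d(P)-O)
def need(x,y,ztip,tip=171):   # shift in tool axes to bring fingertips to die x,y, bench height ztip; tool y = die x
    s=ctrl.sense(); T=rot(s['ee_rot']); Rt=D.as_matrix()@np.array([[0,1,0],[1,0,0],[0,0,-1.]])
    g=D.apply([x,y,0])+O+[0,0,ztip+tip]
    return T.inv().apply(g-s['eef_pos']).round(1),(T.inv()*R.from_matrix(Rt)).as_rotvec().round(3)
def state():
    s=ctrl.sense(); T=rot(s['ee_rot']); print(round(s['time_s'],2),"tip die",(die(s['eef_pos']+171*T.apply([0,0,1])))[0].round(1),"F die",D.inv().apply(s['force']).round(1),round(s['grip_width'],3),round(s['grip_force'],1))
```

Run:
```python
from h import *
np.set_printoptions(precision=1,suppress=True)
for n,a,b,z in(("knob",(334.1,276.4),(363.6,226.7),93),("ball",(371.5,309.7),(399.6,210.1),98)):
    P,e=two(a,b); print(n,die(P),e,die(plane("top",[a],z)))
print("hub",die(plane("top",[[341.5,212]],65)))
k=die(plane("top",[(334.1,276.4)],93))[0]; print(need(k[0],k[1],150))
```

```text
knob [[-25.4  25.8  85.1]] 0.5765856830607067 [[-25.   26.2  93. ]]
ball [[-98.  -45.1  92.6]] 1.1472853170148174 [[-96.9 -44.3  98. ]]
hub [[109.4  -0.3  65. ]]
(array([ 490.7, -347.9,   83.7]), array([-0. , -0. , -1.3]))
```

The manual's scale: shifts go in shares of 1000 mm and turns go in shares of 2 rad. Converting my numbers, 491 mm is 0.491, -348 mm is -0.348, -1.345 rad is -0.6725.

hand_motion(
  motion=[
    [0.491,-0.348,0,0,0,-0.6725],
    [0.491,-0.348,0,0,0,-0.6725],
    [0.491,-0.348,0,0,0,-0.6725],
    [0.491,-0.348,0,0,0,-0.6725],
    [0.491,-0.348,0,0,0,-0.6725],
    [0.491,-0.348,0,0,0,-0.6725],
    [0.491,-0.348,0,0,0,-0.6725],
    [0.491,-0.348,0,0,0,-0.6725],
  ],
  jaw=0.5,
)

```text
time_s: 0.9
eef_pos: [396.7, -187.9, 404.7]
ee_rot: [0.0, 0.734, 0.679, 0.0]
force: [0.2, -0.8, 0.6]
grip_width: 0.503
grip_force: 0.0
```

```bash
python3 -c "
from h import *
state();print(need(-24.8,25.8,120))"
```

```text
0.9 tip die [-158.3 -122.4  233.7] F die [ 0.1 -0.8  0.6] 0.503 0.0
(array([165.4, 111.5, 113.7]), array([ 0.  ,  0.  , -0.14]))
```

Scaled: 165 mm is 0.165, 114 mm is 0.114, -0.14 rad is -0.07.

hand_motion(
  motion=[
    [0.165,0.111,0.06,0,0,-0.07],
    [0.165,0.111,0.06,0,0,-0.07],
    [0.165,0.111,0.114,0,0,-0.07],
    [0.165,0.111,0.114,0,0,-0.07],
    [0.165,0.111,0.114,0,0,-0.07],
    [0.165,0.111,0.114,0,0,-0.07],
    [0.165,0.111,0.114,0,0,-0.07],
    [0.165,0.111,0.114,0,0,-0.07],
  ],
  jaw=0.5,
)

```text
time_s: 1.7
eef_pos: [520.3, -35.6, 291.6]
ee_rot: [0.001, 0.688, 0.726, 0.0]
force: [0.1, -0.1, 0.3]
grip_width: 0.496
grip_force: 0.0
```

```bash
python3 -c "
from h import *
state();print(need(-24.8,25.8,68))"
```

```text
1.7 tip die [-25.4  21.9 120.6] F die [ 0.  -0.1  0.3] 0.496 0.0
(array([ 3.8,  0.7, 52.6]), array([ 0.001,  0.001, -0.007]))
```

Scaled: 52 mm is 0.052, 30 mm is 0.03.

hand_motion(
  motion=[
    [0,0,0.03,0,0,0],
    [0,0,0.052,0,0,0],
    [0,0,0.052,0,0,0],
  ],
)

```text
time_s: 2.0
eef_pos: [519.7, -35.6, 237.5]
ee_rot: [-0.001, 0.688, 0.726, -0.001]
force: [-0.3, -0.7, 0.9]
grip_width: 0.496
grip_force: 0.0
```

```bash
python3 -c "
from h import *
state()"
```

```text
2.0 tip die [-26.7  22.2  66.5] F die [-0.3 -0.7  0.9] 0.496 0.0
```

hand_motion(
  motion=[
    [0,0,0,0,0,0],
    [0,0,0,0,0,0],
    [0,0,0,0,0,0],
    [0,0,0,0,0,0],
  ],
  jaw=0.1,
  clamp_n=20,
)

```text
time_s: 2.4
eef_pos: [520.4, -35.1, 240.4]
ee_rot: [0.0, 0.687, 0.726, -0.0]
force: [-6.4, -0.8, 5.9]
grip_width: 0.202
grip_force: 20.7
```

```bash
python3 -c "
from h import *
state()"
```

```text
2.4 tip die [-25.4  22.4  69.4] F die [-6.4 -0.4  5.9] 0.202 20.7
```

Scaled: 88 mm is 0.088, 80 mm is 0.08.

hand_motion(
  motion=[
    [0.014,0.004,0,0,0,0],
    [0.027,0.008,0,0,0,0],
    [0.039,0.014,0,0,0,0],
    [0.051,0.021,0,0,0,0],
    [0.061,0.029,0,0,0,0],
    [0.071,0.038,0,0,0,0],
    [0.08,0.049,0,0,0,0],
    [0.088,0.06,0,0,0,0],
  ],
)

```text
time_s: 3.2
eef_pos: [574.1, 59.0, 239.7]
ee_rot: [-0.004, 0.687, 0.726, -0.001]
force: [-11.2, 12.2, 6.2]
grip_width: 0.2
grip_force: 21.2
```

```bash
python3 -c "
from h import *
state()"
```

```text
3.2 tip die [ 32.7 114.   68.7] F die [-10.4  12.8   6.2] 0.2 21.2
```

hand_motion(
  motion=[
    [0.007,0.012,0,0,0,0],
    [0.012,0.024,0,0,0,0],
    [0.016,0.037,0,0,0,0],
    [0.019,0.05,0,0,0,0],
    [0.02,0.057,0,0,0,0],
    [0.02,0.06,0,0,0,0],
    [0.02,0.06,0,0,0,0],
  ],
)

```text
time_s: 3.9
eef_pos: [632.4, 80.7, 239.5]
ee_rot: [-0.005, 0.687, 0.727, -0.003]
force: [-24.4, 5.7, 11.9]
grip_width: 0.204
grip_force: 22.6
```

```bash
python3 -c "
from h import *
state()"
```

```text
3.9 tip die [ 91.4 131.7  68.5] F die [-24.    7.1  11.9] 0.204 22.6
```

Scaled: -75 mm is -0.075, -40 mm is -0.04.

hand_motion(
  motion=[
    [0,-0.002,0,0,0,0],
    [0,-0.002,0,0,0,0],
    [0,-0.002,0,0,0,0],
    [0,-0.002,-0.04,0,0,0],
    [0,-0.002,-0.075,0,0,0],
    [0,-0.002,-0.075,0,0,0],
  ],
  jaw=0.5,
)

```text
time_s: 4.5
eef_pos: [633.1, 79.3, 319.5]
ee_rot: [0.004, 0.687, 0.726, 0.003]
force: [-0.5, 1.0, 0.6]
grip_width: 0.5
grip_force: 0.0
```

Run:
```python
from h import *
state();print(need(-97.5,-80,140,173))
```

```text
4.5 tip die [ 95.8 129.6 148.5] F die [-0.4  1.1  0.6] 0.5 0.0
(array([-211. , -190.3,    4.9]), array([ 0.01 ,  0.001, -0.006]))
```

Scaled: -211 mm is -0.211, -190 mm is -0.19.

hand_motion(
  motion=[
    [-0.211,-0.19,0.005,0,0,0],
    [-0.211,-0.19,0.005,0,0,0],
    [-0.211,-0.19,0.005,0,0,0],
    [-0.211,-0.19,0.005,0,0,0],
    [-0.211,-0.19,0.005,0,0,0],
    [-0.211,-0.19,0.005,0,0,0],
    [-0.211,-0.19,0.005,0,0,0],
    [-0.211,-0.19,0.005,0,0,0],
  ],
  jaw=0.0,
)

```text
time_s: 5.3
eef_pos: [454.2, -142.0, 308.8]
ee_rot: [0.0, 0.688, 0.726, 0.0]
force: [0.2, 1.3, -0.1]
grip_width: -0.001
grip_force: 0.0
```

Run:
```python
from h import *
state();print(need(-97.5,-80,85,173))
cv2.imwrite("pics/top1.png",cv2.resize(ctrl.capture("top")[160:340,220:440,::-1],None,fx=3,fy=3))
```

```text
5.3 tip die [-98.  -80.2 137.8] F die [ 0.3  1.2 -0.1] -0.001 0.0
(array([ 0.2,  0.5, 50.8]), array([ 0.   ,  0.   , -0.008]))
```

View pics/top1.png

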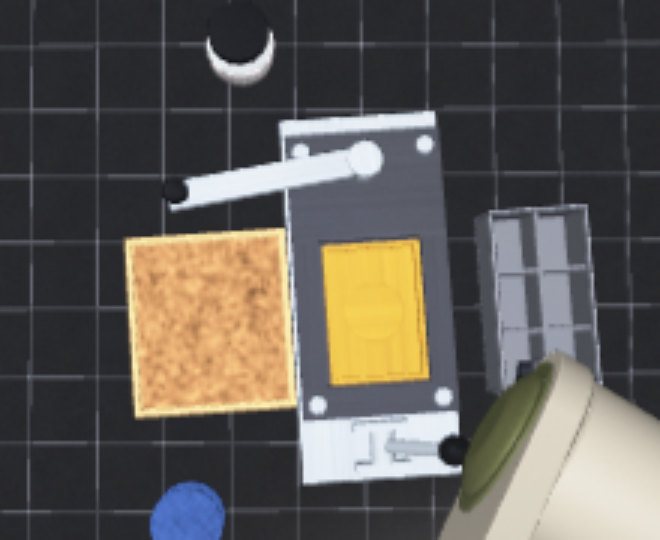

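The bar lies at its stop, knob at (175,190) in the crop, with the pressing clear. The lever is next.

Scaled: 51 mm is 0.051, 50 mm is 0.05.

hand_motion(
  motion=[
    [0,0,0.03,0,0,0],
    [0,0,0.051,0,0,0],
    [0,0,0.051,0,0,0],
    [0.01,0,0.051,0,0,0],
    [0.02,0,0.051,0,0,0],
    [0.03,0,0.051,0,0,0],
    [0.04,0,0.051,0,0,0],
    [0.05,0,0.051,0,0,0],
  ],
)

```text
time_s: 6.15
eef_pos: [452.1, -91.0, 259.6]
ee_rot: [0.002, 0.687, 0.727, 0.0]
force: [-0.0, -4.2, 2.9]
grip_width: -0.004
grip_force: 2.2
```

```bash
python3 -c "
from h import *
state()"
```

```text
6.15 tip die [-96.4 -29.7  88.6] F die [-0.3 -4.2  2.9] -0.004 2.2
```

hand_motion(
  motion=[
    [0.01,0,0,0,0,0],
    [0.02,0,0,0,0,0],
    [0.028,0,0,0,0,0],
    [0.036,0,0,0,0,0],
    [0.042,0,0,0,0,0],
    [0.046,0,0,0,0,0],
    [0.046,0,0,0,0,0],
  ],
)

```text
time_s: 6.85
eef_pos: [448.9, -45.3, 257.6]
ee_rot: [-0.0, 0.687, 0.726, 0.0]
force: [-0.1, -1.3, 0.2]
grip_width: 0.001
grip_force: 0.3
```

```bash
python3 -c "
from h import *
state()"
```

```text
6.85 tip die [-97.6  16.8  86.6] F die [-0.1 -1.3  0.2] 0.001 0.3
```

Not at the stop yet; push further until the force rises.

Scaled: 6 mm is 0.006, 3 mm is 0.003.

hand_motion(
  motion=[
    [0.003,0,0,0,0,0],
    [0.006,0,0,0,0,0],
    [0.006,0,0,0,0,0],
  ],
)

```text
time_s: 7.15
eef_pos: [448.6, -39.6, 257.6]
ee_rot: [-0.0, 0.687, 0.726, 0.0]
force: [0.0, -1.0, -1.2]
grip_width: -0.004
grip_force: 1.0
```

```bash
python3 -c "
from h import *
state()"
```

```text
7.15 tip die [-97.4  22.4  86.6] F die [-0.  -1.  -1.2] -0.004 1.0
```

hand_motion(
  motion=[
    [0.003,0,0,0,0,0],
    [0.005,0,0,0,0,0],
    [0.005,0,0,0,0,0],
  ],
)

```text
time_s: 7.45
eef_pos: [448.6, -36.6, 257.7]
ee_rot: [0.002, 0.687, 0.727, -0.002]
force: [-2.1, -24.7, -5.8]
grip_width: -0.002
grip_force: 11.8
```

```bash
python3 -c "
from h import *
state()"
```

```text
7.45 tip die [-97.2  24.4  86.7] F die [ -3.6 -24.5  -5.8] -0.002 11.8
```

Scaled: 98 mm is 0.098, -80 mm is -0.08.

hand_motion(
  motion=[
    [-0.015,0,0,0,0,0],
    [-0.025,0,-0.03,0,0,0],
    [-0.05,0.04,-0.05,0,0,0],
    [-0.08,0.08,-0.05,0,0,0],
    [-0.08,0.098,-0.05,0,0,0],
    [-0.08,0.098,-0.05,0,0,0],
  ],
  jaw=0.5,
)

```text
time_s: 8.05
eef_pos: [551.9, -109.5, 307.1]
ee_rot: [-0.0, 0.688, 0.726, 0.0]
force: [-0.2, 0.6, -0.2]
grip_width: 0.497
grip_force: 0.0
```

Run:
```python
from h import *
state();print(need(0,-56,52))
im=cv2.hconcat([cv2.resize(ctrl.capture(n)[y:y+150,x:x+200,::-1],None,fx=2,fy=2.4) for n,x,y in(("top",240,180),("side",270,165))])
cv2.imwrite("pics/c2.png",im)
```

```text
8.05 tip die [  1.4 -53.5 136.1] F die [-0.1  0.6 -0.2] 0.497 0.0
(array([-2.5, -1.4, 84.1]), array([-0.   , -0.001, -0.006]))
```

View pics/c2.png

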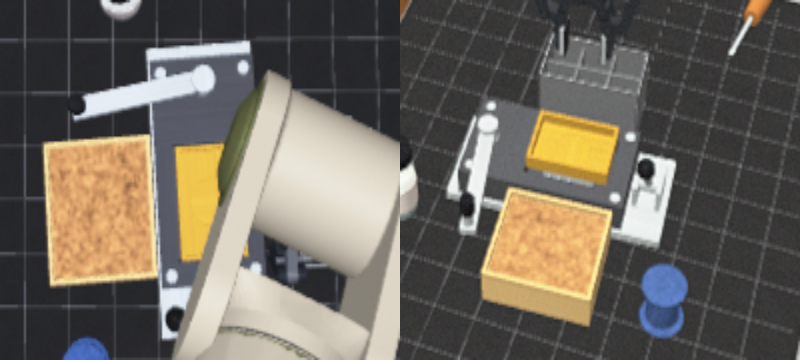

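The pressing stands proud of the die, the lever leans to the tray side, the bar is aside and the fingers are clear of the case. Go down behind the pressing and push.

Scaled: 84 mm is 0.084, -2.5 mm is -0.0025.

hand_motion(
  motion=[
    [-0.0025,-0.0015,0.04,0,0,0],
    [-0.0025,-0.0015,0.075,0,0,0],
    [-0.0025,-0.0015,0.084,0,0,0],
    [-0.0025,-0.0015,0.084,0,0,0],
  ],
)

```text
time_s: 8.55
eef_pos: [548.7, -111.5, 223.4]
ee_rot: [-0.001, 0.687, 0.726, -0.0]
force: [-0.2, -0.4, 0.3]
grip_width: 0.5
grip_force: 0.0
```

```bash
python3 -c "
from h import *
state()"
```

```text
8.55 tip die [ -2.2 -55.3  52.4] F die [-0.2 -0.4  0.3] 0.5 0.0
```

hand_motion(
  motion=[
    [0.008,0,0,0,0,0],
    [0.016,0,0,0,0,0],
    [0.024,0,0,0,0,0],
    [0.032,0,0,0,0,0],
    [0.04,0,0,0,0,0],
    [0.04,0,0,0,0,0],
  ],
)

```text
time_s: 9.15
eef_pos: [546.9, -70.6, 223.7]
ee_rot: [-0.001, 0.687, 0.727, 0.0]
force: [-0.3, 1.5, 0.5]
grip_width: 0.498
grip_force: 0.0
```

```bash
python3 -c "
from h import *
state()"
```

```text
9.15 tip die [ -1.3 -14.4  52.7] F die [-0.2  1.5  0.5] 0.498 0.0
```

Scaled: 40 mm is 0.04, 32 mm is 0.032.

hand_motion(
  motion=[
    [0.008,0,0,0,0,0],
    [0.016,0,0,0,0,0],
    [0.024,0,0,0,0,0],
    [0.032,0,0,0,0,0],
    [0.04,0,0,0,0,0],
    [0.04,0,0,0,0,0],
  ],
)

```text
time_s: 9.75
eef_pos: [544.8, -30.9, 223.7]
ee_rot: [-0.0, 0.687, 0.727, 0.0]
force: [-0.6, -0.9, 0.8]
grip_width: 0.5
grip_force: 0.0
```

```bash
python3 - <<'E'
from h import *
state()
im=cv2.hconcat([cv2.resize(ctrl.capture(n)[y:y+150,x:x+200,::-1],None,fx=2,fy=2.4) for n,x,y in(("top",240,180),("side",270,165))])
cv2.imwrite("pics/c3.png",im)
E
```

```text
9.75 tip die [-1.  25.3 52.7] F die [-0.6 -0.9  0.8] 0.5 0.0
```

View pics/c3.png

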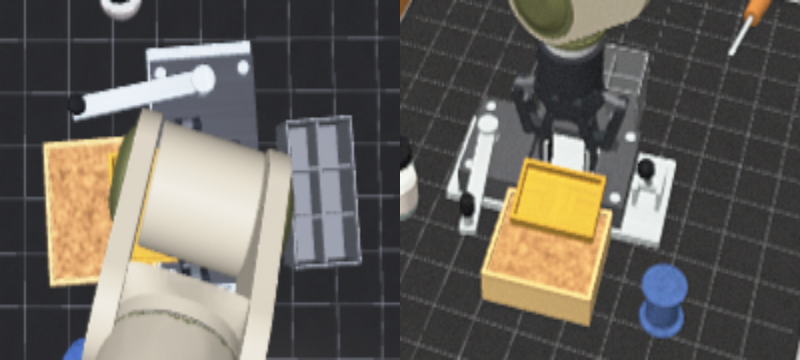

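The pressing has tipped over the die edge, its front edge on the cork and square with the tray, as expected. Keep pushing.

Scaled: 31 mm is 0.031, 27 mm is 0.027.

hand_motion(
  motion=[
    [0.008,0,0,0,0,0],
    [0.016,0,0,0,0,0],
    [0.022,0,0,0,0,0],
    [0.027,0,0,0,0,0],
    [0.031,0,0,0,0,0],
    [0.031,0,0,0,0,0],
  ],
)

```text
time_s: 10.45
eef_pos: [543.1, -0.4, 223.7]
ee_rot: [-0.0, 0.687, 0.726, 0.0]
force: [0.8, 0.4, 0.2]
grip_width: 0.501
grip_force: 0.0
```

```bash
python3 - <<'E'
from h import *
state()
im=cv2.hconcat([cv2.resize(ctrl.capture(n)[y:y+150,x:x+200,::-1],None,fx=2,fy=2.4) for n,x,y in(("top",240,180),("side",270,165))])
cv2.imwrite("pics/c4.png",im)
E
```

```text
10.45 tip die [-0.7 55.8 52.7] F die [0.8 0.3 0.2] 0.501 0.0
```

View pics/c4.png

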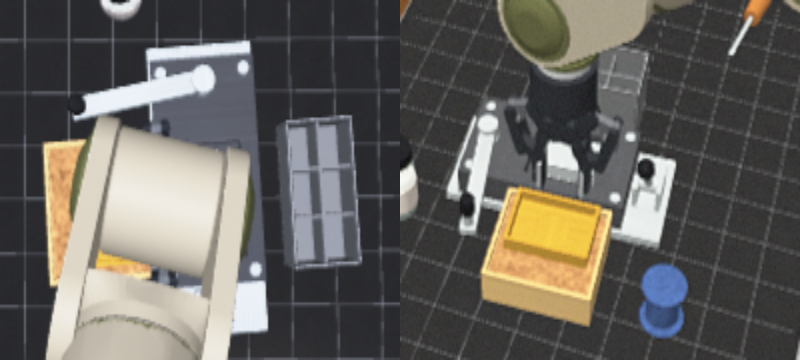

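The pressing lies almost flat against the tray's die-side edge. I'll lift the fingers, lower them inside the pan and draw it further in by its front wall.

Scaled: 50 mm is 0.05, 45 mm is 0.045.

hand_motion(
  motion=[
    [-0.004,0,-0.02,0,0,0],
    [0,0,-0.04,0,0,0],
    [0.045,0,-0.04,0,0,0],
    [0.05,0,-0.02,0,0,0],
    [0.05,0,-0.005,0,0,0],
    [0.05,0,0.005,0,0,0],
    [0.05,0,0.009,0,0,0],
    [0.05,0,0.009,0,0,0],
  ],
)

```text
time_s: 11.35
eef_pos: [540.5, 48.6, 214.5]
ee_rot: [-0.0, 0.688, 0.726, -0.0]
force: [0.7, -0.7, 0.1]
grip_width: 0.501
grip_force: 0.0
```

```bash
python3 -c "
from h import *
state()"
```

```text
11.35 tip die [ -0.4 104.8  43.5] F die [ 0.6 -0.8  0.1] 0.501 0.0
```

hand_motion(
  motion=[
    [0.006,0,0,0,0,0],
    [0.012,0,0,0,0,0],
    [0.018,0,0,0,0,0],
    [0.024,0,0,0,0,0],
    [0.029,0,0,0,0,0],
    [0.029,0,0,0,0,0],
  ],
)

```text
time_s: 11.95
eef_pos: [538.8, 78.6, 214.8]
ee_rot: [0.0, 0.687, 0.727, 0.0]
force: [0.8, 0.2, -0.5]
grip_width: 0.499
grip_force: 0.0
```

```bash
python3 -c "
from h import *
state()"
```

```text
11.95 tip die [-1.000e-01  1.349e+02  4.380e+01] F die [ 0.8  0.1 -0.5] 0.499 0.0
```

Scaled: -97 mm is -0.097, -95 mm is -0.095.

hand_motion(
  motion=[
    [-0.006,0,0,0,0,0],
    [-0.006,0,-0.04,0,0,0],
    [-0.006,0,-0.08,0,0,0],
    [-0.03,-0.04,-0.095,0,0,0],
    [-0.053,-0.08,-0.095,0,0,0],
    [-0.053,-0.097,-0.095,0,0,0],
    [-0.053,-0.097,-0.095,0,0,0],
  ],
  jaw=0.5,
)

```text
time_s: 12.65
eef_pos: [443.5, 19.0, 309.8]
ee_rot: [-0.0, 0.688, 0.726, -0.0]
force: [1.0, -0.1, 0.3]
grip_width: 0.502
grip_force: 0.0
```

```bash
python3 - <<'E'
from h import *
state();print(need(-97.5,82,85,173))
im=cv2.hconcat([cv2.resize(ctrl.capture(n)[y:y+150,x:x+200,::-1],None,fx=2,fy=2.4) for n,x,y in(("top",240,180),("side",270,165))])
cv2.imwrite("pics/c5.png",im)
E
```

```text
12.65 tip die [-99.   81.3 138.8] F die [ 1.  -0.1  0.3] 0.502 0.0
(array([ 0.8,  1.5, 51.8]), array([-0.001, -0.   , -0.008]))
```

View pics/c5.png

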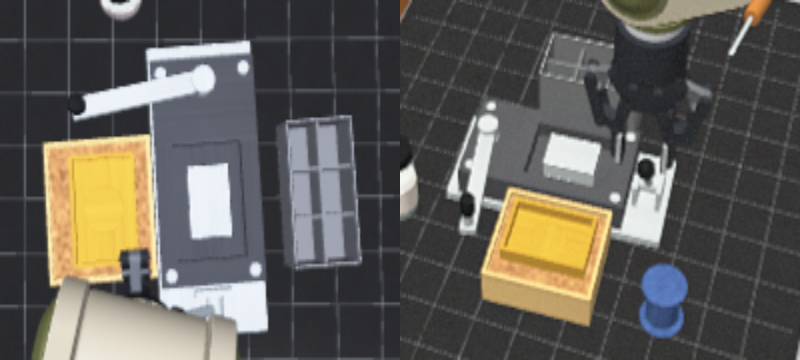

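The pressing lies flat and centred in the tray, with the raised ejector pad showing in the empty cavity. Next, push the lever back.

Scaled: 52 mm is 0.052, 30 mm is 0.03.

hand_motion(
  motion=[
    [0,0.001,0,0,0,0],
    [0,0.001,0,0,0,0],
    [0,0.001,0,0,0,0],
    [0,0.001,0.03,0,0,0],
    [0,0.001,0.052,0,0,0],
    [0,0.001,0.052,0,0,0],
  ],
  jaw=0.0,
)

```text
time_s: 13.35
eef_pos: [445.5, 19.9, 255.6]
ee_rot: [-0.002, 0.687, 0.726, -0.001]
force: [0.2, 0.7, 0.8]
grip_width: 0.003
grip_force: 0.0
```

```bash
python3 -c "
from h import *
state()"
```

```text
13.35 tip die [-97.8  82.2  84.6] F die [0.3 0.6 0.8] 0.003 0.0
```

hand_motion(
  motion=[
    [-0.012,0,0,0,0,0],
    [-0.024,0,0,0,0,0],
    [-0.036,0,0,0,0,0],
    [-0.048,0,0,0,0,0],
    [-0.06,0,0,0,0,0],
    [-0.072,0,0,0,0,0],
    [-0.084,0,0,0,0,0],
    [-0.094,0,0,0,0,0],
  ],
)

```text
time_s: 14.15
eef_pos: [451.0, -75.2, 257.5]
ee_rot: [-0.0, 0.688, 0.726, -0.0]
force: [0.3, 2.4, -1.3]
grip_width: 0.001
grip_force: 1.3
```

```bash
python3 -c "
from h import *
state()"
```

```text
14.15 tip die [-97.3 -13.2  86.5] F die [ 0.5  2.4 -1.3] 0.001 1.3
```

hand_motion(
  motion=[
    [-0.004,0,0,0,0,0],
    [-0.008,0,0,0,0,0],
    [-0.008,0,0,0,0,0],
  ],
)

```text
time_s: 14.45
eef_pos: [451.5, -82.5, 257.6]
ee_rot: [0.0, 0.687, 0.726, -0.0]
force: [-0.2, 0.7, 0.8]
grip_width: 0.0
grip_force: 0.0
```

```bash
python3 -c "
from h import *
state()"
```

```text
14.45 tip die [-97.1 -20.7  86.6] F die [-0.2  0.7  0.8] 0.0 0.0
```

Scaled: -4 mm is -0.004, -2 mm is -0.002.

hand_motion(
  motion=[
    [-0.002,0,0,0,0,0],
    [-0.004,0,0,0,0,0],
    [-0.004,0,0,0,0,0],
  ],
)

```text
time_s: 14.75
eef_pos: [451.6, -84.4, 257.5]
ee_rot: [-0.002, 0.688, 0.726, 0.002]
force: [2.6, 18.0, 2.2]
grip_width: -0.001
grip_force: 8.7
```

```bash
python3 -c "
from h import *
state()"
```

```text
14.75 tip die [-97.3 -21.7  86.5] F die [ 3.7 17.8  2.2] -0.001 8.7
```

hand_motion(
  motion=[
    [-0.002,0,0,0,0,0],
    [-0.003,0,0,0,0,0],
    [-0.003,0,0,0,0,0],
  ],
)

```text
time_s: 15.05
eef_pos: [451.6, -85.7, 257.4]
ee_rot: [-0.004, 0.688, 0.726, 0.003]
force: [4.3, 35.1, 7.0]
grip_width: 0.002
grip_force: 16.8
```

```bash
python3 -c "
from h import *
state()"
```

```text
15.05 tip die [-97.4 -22.1  86.4] F die [ 6.5 34.7  7. ] 0.002 16.8
```

At the stop. Retreat and check.

Scaled: -140 mm is -0.14, -110 mm is -0.11.

hand_motion(
  motion=[
    [0.015,0,0,0,0,0],
    [0.02,-0.01,-0.03,0,0,0],
    [0.02,-0.03,-0.07,0,0,0],
    [0.02,-0.06,-0.11,0,0,0],
    [0.02,-0.1,-0.14,0,0,0],
    [0.02,-0.11,-0.14,0,0,0],
    [0.02,-0.11,-0.14,0,0,0],
  ],
)

```text
time_s: 15.75
eef_pos: [340.2, -75.1, 398.0]
ee_rot: [0.001, 0.688, 0.726, 0.0]
force: [0.5, -0.1, 0.6]
grip_width: -0.001
grip_force: 0.0
```

```bash
python3 - <<'E'
from h import *
np.set_printoptions(precision=1,suppress=True)
state()
t=ctrl.capture("top")[:,:,::-1];s=ctrl.capture("side")[:,:,::-1]
cv2.imwrite("pics/t6.png",t);cv2.imwrite("pics/c6.png",cv2.hconcat([cv2.resize(i[y:y+180,x:x+240],None,fx=5/3,fy=2.5) for i,x,y in((t,220,160),(s,260,150))]))
a=cv2.imread("pics/top0.png")
for nm,w in(("glue",(280,320,155,195)),("case",(376,425,222,300)),("block",(105,160,210,270)),("mallet",(80,185,315,370)),("awl",(455,535,320,355)),("pliers",(478,540,200,270)),("spool",(266,300,318,352))):
    d=cv2.absdiff(t,a)[w[2]:w[3],w[0]:w[1]].max(2); print(nm,(d>40).sum())
print("knob at -1.45 px",proj("top",D.apply([91.7,134,95])+O))
E
```

```text
15.75 tip die [-207.5   -6.7  227. ] F die [ 0.5 -0.1  0.6] -0.001 0.0
glue 0
case 0
block 0
mallet 0
awl 0
pliers 0
spool 0
knob at -1.45 px [[277.7 223.1]]
```

View pics/c6.png

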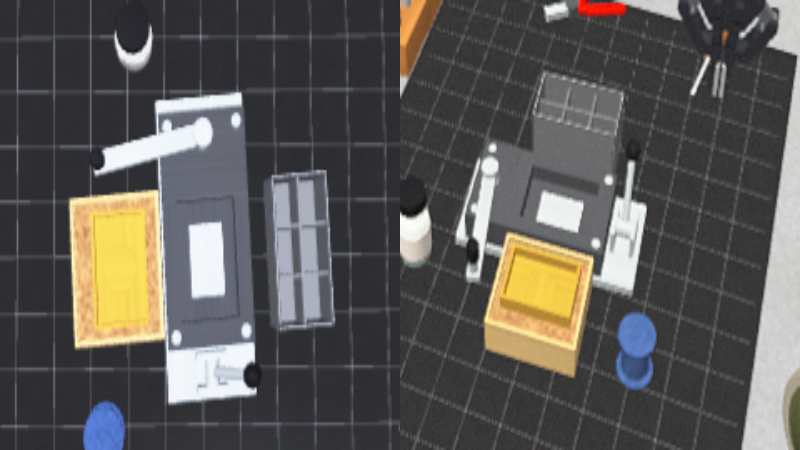

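The lever is back on the -y side, the ejector has dropped, the bar is at its stop (knob seen where -1.45 rad predicts) and the pressing lies flat in the tray. The other objects haven't moved.

```bash
python3 -c "
from rig import ctrl
print(ctrl.finish_job())"
```

```text
the job is handed in; nothing more can be done
None
```

I handed the job in at about 16 s: the pressing lies flat and right way up in the tray, the lever is fully back with the ejector down, the bar is fully aside, and the case and other things are unmoved.

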